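# Shift the honing machine's gated lever to the pinned gear

### The job

Set the gear of the bench honing machine: push its lever with the fingertips out of the middle slot, across the gate and fully home into the corner slot that has the tall index pin standing beside it, without running it into any other corner slot on the way. Only push the lever: do not pull its knob up, and leave the sanding block, tape roll and putty lump where they are.

Things in the scene. Friction and masses are not known exactly. Their poses are not given: they have to be found in the camera images.
- gearbox: Grey cast gearbox of a bench honing machine, fixed, 156 x 156 mm, with a level steel gate plate on top (140 x 140 mm, its top 90 mm above the bench). Origin on the bench under the gate's centre; +x its far side (round motor out to x = 154 mm, 86 mm high), +y its left, z up. A honing wheel on the right reaches y = -136 mm, 93 mm high.
- gate (a point): Centre of the gate, on top of the plate. In gearbox axes: a cross channel along y (x = 0) joins five slots along x: far and near corner slots on the left (y = 26 mm) and on the right (y = -26 mm), and a middle one (y = 0) on the near side only, where the lever starts. All are 15 mm wide; the 10 mm stem's axis stops 26 mm from the channel's middle at a slot's end.
- channel_left (a point): Left end of the cross channel, on the plate's top at y = 33.5 mm of the gate (the right end is its mirror image). The end wall runs straight on, fore and aft, as the outer side of both corner slots there: a lever pushed against it slides freely into either slot.
- pivot (a point): Point about which the straight lever tilts, on the gearbox's z axis 10 mm above the bench. The knob's centre is 160 mm from it along the stem: with lane angle a and shift angle b it lies from here at x = 160 sin b, y = 160 sin a cos b, z = 160 cos a cos b (mm, gearbox axes).
- knob (a point): Centre of the black ball knob, 30 mm across, on top of the lever; it moves twice as far as the stem does at the plate. In gearbox axes it is at about x = -50 mm at the end of the middle slot, y = 49 to 55 mm to either side at the channel's ends, x = 47 mm fore or aft when fully home in a corner slot; 153 to 170 mm above the bench.
- lane (a joint): Sideways tilt of the lever (rad): 0 in the middle, positive to the gearbox's left (+y), about +0.29 to +0.35 in the left corner slots and -0.29 to -0.35 in the right ones. Stays where it is left; about 2 to 3 N at the knob moves it.
- shift (a joint): Fore-and-aft tilt of the lever (rad): 0 in the cross channel (play 0.03 either way), positive to the gearbox's far side (+x), +0.30 fully home in a far corner slot, -0.30 in a near one, -0.31 at the end of the middle slot. Stays where it is left; about 3 N at the knob moves it.
- knob_lift (a joint): How far the sprung knob is pulled up along the stem (m): 0 at rest, at most 0.012; a spring of 16 N holds it down. It is to stay down.
- index_pin: Tall steel index pin, a mushroom shape 30 mm high and 18 mm across, fixed upright on the gate plate beside the wanted corner slot: at x = +26 or -26 mm and y = +52 or -52 mm of the gearbox frame (its signs tell which slot). Origin at its foot, on the plate.
- plug_a: Flat round steel blank plug, 10 mm across and 3 mm high, beside one of the corner slots not wanted. Origin at its foot.
- plug_b: A second flat blank plug, same as plug_a.
- plug_c: A third flat blank plug, same as plug_a.
- sanding_block: Loose cork sanding block, 60 x 96 x 33 mm, a bystander on the bench before the machine, to its left. Origin at the centre of its underside.
- tape_roll: Loose yellow tape roll lying flat, 62 mm across, 19 mm high, a bystander. Origin at the centre of its underside.
- putty_lump: Loose green lump of hard putty, 46 x 71 x 26 mm, a bystander. Origin at the centre of its underside.

How it is judged:
By the outcome, as a careful person would: the job done as asked, in the order asked, and still so for the second after the job is handed in, with the robot touching nothing.
It also fails if it takes over 48 s, if anything falls off the work surface, if the arm or the gripper's body presses on something with over 40 N, if the wrist force passes 120 N, or if a joint passes its speed limit or range.

### The arm

A 6-joint arm with a two-finger parallel gripper is mounted at the origin on the work surface; the furniture and walls round the work are solid. World frame = base frame: x ahead of the robot, y to its left, z up, the work surface at z = 0. Lengths are in mm, angles in degrees, forces in N, time in s.
With the tool pointing down it reaches from about 350 to 850 mm from the base axis. Payload 8.1 kg.
Tool frame: the origin (TCP) lies midway between the tips of the shut fingers; the grasp point (between the pads) lies 19 mm behind it; z points along the fingers, y is the line along which they close (so a half turn about z gives the same grasp; the last joint's range is limited). The gripper opens to 85 mm and grips with 20 to 120 N. Pads are 22 mm wide; open, the fingers measure 114 mm over their backs; the gripper's body (76 mm by 85 mm) begins 54 mm behind the grasp point. The pads swing forward as they close: fully open they stand 13 mm farther back than shut.
Start: joints at [59.908, 7.471, 85.268, -0, 87.261, -4.893], TCP at [255.435, 542.916, 231.292] pointing down, gripper open.
Joint ranges: [-169.43, 169.43], [-51.17, 129.36], [1.28, 143.12], [-76.62, 256.62], [0, 156.53], [-152.29, 152.29]. Speed limits (degrees/s): [136.94, 136.94, 159.86, 180, 180, 180].

### API

Orientations are given as [roll, pitch, yaw] about the fixed x, y, z axes, in that order (R = Rz(yaw) Ry(pitch) Rx(roll)).
In Python, from bench import r gives the robot as it stands. The module is installed in compiled form; this text tells all that it offers.
- The arm moves only by the tool jog_arm, never from a script. Its argument "rows" is a list of rows, each a list of 2 entries, a list of its own where there are three numbers: the shift along the tool's x, y, z in mm, then the turn, a rotation vector about the tool's x, y, z in rad. A call has 1 to 10 rows; each row is the pose to reach, as a shift and turn from the pose commanded when the call began, along the tool's axes at that moment; what a row does not reach only later rows make up. A row lasts 1/10 s, in which the tool goes at most 50 mm and 8.59 degrees, less where a joint would pass 70% of its speed; a pose out of reach is approached as far as the arm can. A call with a gripper value outside its range is refused whole. "grip" is the finger opening in mm, from 0 to 85.4, set as the call begins (left out, the last holds). The fingers move at their own pace and stop on an object; "force" is the grip in N (left out, the last holds). Time passes only in rows, so rows that repeat a pose let the fingers close. It gives the time, the measured TCP pose, the force, the opening and the grip force at its end, in the units of the state.
- r.sense(): the state, without advancing time (a new reading comes with each control period).
- r.snapshot(name): name is "scene" or "top" or "wrist"; returns (picture, depth): 420x560x3 uint8, blue, green, red; 420x560 float32, mm along the optical axis (not along the pixel's ray), 0 where there is no reading.
- r.camera_params(name): a dict with "fx", "fy", "cx", "cy" (pixels), "pose" (4x4, takes a point from camera to world coordinates); the wrist camera has in their place "tool_from_camera" (4x4, takes a point from camera to tool coordinates, whose origin is the TCP and whose axes are the flange's). Camera axes: x right, y down, z forward; pixel columns grow to the right and rows downward; lengths in mm; the calibration is good to about 2 mm. A picture is of the moment at which its call begins: read the wrist's pose just before it. camera_params takes no time and is no camera call.
- r.hand_in(): hands the job in; it is judged then, once.
The state is a dict: "time": time; "joint_pos": joint angles; "qd": joint speeds; "joint_efforts": joint torques, N m; "tool_pos": TCP position; "tcp_rot": TCP orientation; "ft_force": force on the tool from outside, world axes, zero at the start; "wrist_torque": the same for the moment, N m; "finger_gap": finger opening in mm; "grip_force": force on a finger pad.
Only numpy, scipy, OpenCV 4.12 (cv2) and the standard library are available. Lean on these libraries where they do the work, as an engineer would, in place of code of your own. Each camera call takes 0.05 s, during which the arm holds its last target. There are 200 camera calls.

## Working session

There is one attempt and no reset: what is moved stays moved. The work goes in short steps, Python scripts to look and compute and a tool call to move; the robot and the scene stay as the last step left them, time stands still between calls to the robot, and variables do not carry over. Pictures are saved under pics/ and viewed, at most 10 in all, crops included, and the job is handed in when it is done.

Besides the shell and the picture viewer there is one more tool, called as a command line: name --argument value ..., lists and objects as JSON in quotes. jog_arm: Moves the arm, as the interface text tells. Its arguments: {"type":"object","properties":{"rows":{"type":"array"},"grip":{"type":"number"},"force":{"type":"number"}},"required":["rows"]}

```bash
mkdir -p pics
python3 - <<'E'
from bench import r
import cv2,numpy as np
s=r.sense();print(s['time'],s['tool_pos'],s['tcp_rot'],s['finger_gap'])
for n in("scene","top"):
    p,d=r.snapshot(n);cv2.imwrite(f"pics/{n}.png",p);np.savez(f"{n}.npz",p=p,d=d,**r.camera_params(n))
    c=r.camera_params(n);print(n,c['fx'],c['cx'],c['cy'],np.round(c['pose'],3).tolist())
E
```

```text
0.0 [255.11770102 542.42258463 230.20085852] [-1.79889868e+02 -9.25311336e-03  1.54803682e+02] 85.49535096984108
scene 404.16005654493364 273.7470730236166 208.8164144188495 [[0.795, -0.47, 0.384, 164.695], [-0.607, -0.614, 0.505, -541.426], [-0.002, -0.634, -0.773, 811.194], [0.0, 0.0, 0.0, 1.0]]
top 379.91870434583444 276.8808287292089 210.57287572134837 [[0.024, -0.994, 0.11, 373.213], [-1.0, -0.022, 0.023, -87.789], [-0.02, -0.11, -0.994, 1169.38], [0.0, 0.0, 0.0, 1.0]]
```

View pics/scene.png

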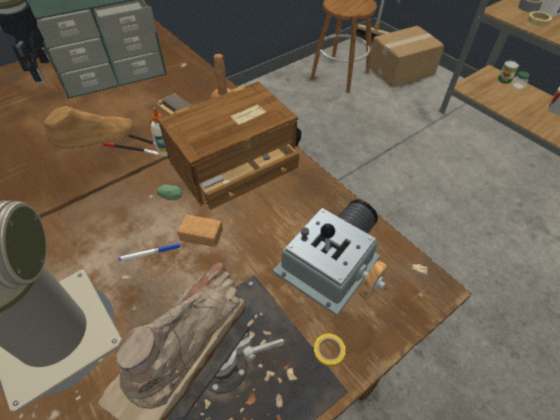

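View pics/top.png

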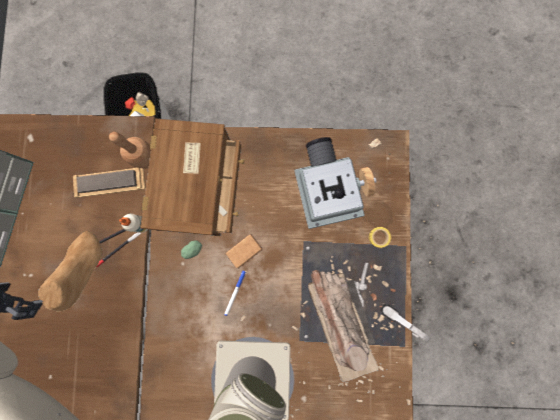

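The scene view shows the gearbox at about (330,245), its knob at (328,230) and a pin candidate at (305,232). In the top view the gearbox is at (330,190), with the motor at (320,150). I'll enlarge both and fit the plate from depth.

```bash
cat > h.py <<'E'
import numpy as np
def pts(c):
    v,u=np.mgrid[0:420,0:560];d=c['d']
    P=np.stack([(u-c['cx'])/c['fx']*d,(v-c['cy'])/c['fy']*d,d],-1)
    return P@c['pose'][:3,:3].T+c['pose'][:3,3]
def ray(c,u,v,z):
    q=c['pose'][:3,:3]@np.array([(u-c['cx'])/c['fx'],(v-c['cy'])/c['fy'],1]);o=c['pose'][:3,3]
    return o+q*(z-o[2])/q[2]
def pix(c,p):
    q=c['pose'][:3,:3].T@(np.array(p)-c['pose'][:3,3]);return q[0]/q[2]*c['fx']+c['cx'],q[1]/q[2]*c['fy']+c['cy']
E
python3 - <<'E'
from h import *
import cv2
t=np.load('top.npz');s=np.load('scene.npz')
a=cv2.resize(t['p'][130:235,285:385],(400,420),interpolation=cv2.INTER_CUBIC)
b=cv2.resize(s['p'][195:300,270:370],(400,420),interpolation=cv2.INTER_CUBIC)
cv2.imwrite('pics/crops.png',np.hstack([a,b]))
for n,c,(r0,r1,c0,c1) in(('top',t,(150,232,285,370)),('scene',s,(195,300,265,385))):
    P=pts(c);m=np.zeros((420,560),bool);m[r0:r1,c0:c1]=1
    m&=abs(P[...,2]-90)<5
    k,l,st,_=cv2.connectedComponentsWithStats(m.astype(np.uint8));i=1+st[1:,4].argmax()
    Q=P[l==i];R=cv2.minAreaRect(Q[:,:2].astype(np.float32));print(n,len(Q),R,np.median(Q[:,2]))
    m=P[...,2]>140;m[:r0]=0;m[r1:]=0;m[:,:c0]=0;m[:,c1:]=0
    print('knob',P[m].mean(0),P[m].max(0),m.sum(),np.argwhere(m).mean(0))
E
```

```text
top 1948 ((562.4340209960938, -218.733154296875), (140.6600341796875, 140.5457000732422), 14.671859741210938) 90.51599203014257
knob [ 493.56395785 -192.80874499  421.84348977] [ 547.2706748   -87.78883608 1169.37982183] 134 [192.53731343 335.60447761]
scene 2972 ((562.635009765625, -218.79049682617188), (143.82086181640625, 141.02964782714844), 14.693565368652344) 90.2780656796794
knob [ 450.71440271 -299.31266604  313.19452837] [ 547.27843256 -215.18260378  811.19402162] 239 [234.06276151 327.65271967]
```

View pics/crops.png

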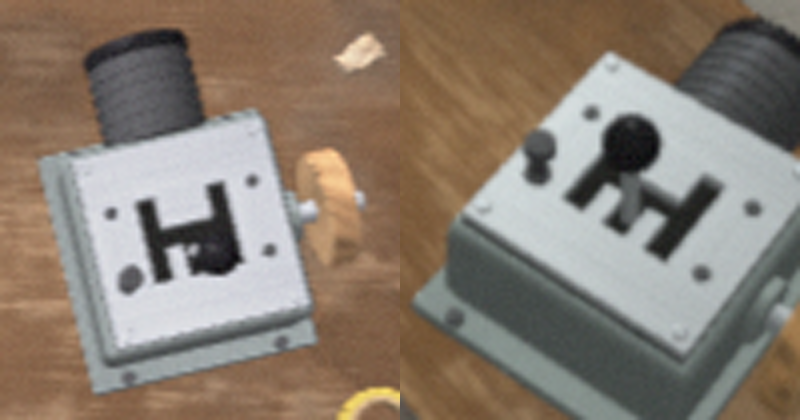

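Both enlarged views put the tall pin by the near-left slot: crop pixel (130,278) in the top view and (538,155) in the scene view. The flat plugs stand at the other three corners. Both depth fits agree: the gate is at (562.5, -218.8), plate height is 90 and yaw is +14.7° (the motor lies at +x, +y).

Next I lift, shut the fingers and turn the tool to the gearbox axes, so tool x = gearbox +y and tool y = gearbox +x.

jog_arm --rows '[[[0,0,-15],[0,0,0.14]],[[0,0,-30],[0,0,0.28]],[[0,0,-45],[0,0,0.42]],[[0,0,-60],[0,0,0.56]],[[0,0,-60],[0,0,0.7]],[[0,0,-60],[0,0,0.82]],[[0,0,-60],[0,0,0.875]],[[0,0,-60],[0,0,0.875]]]' --grip 0

```text
time: 0.9
tool_pos: [255.3, 542.7, 290.7]
tcp_rot: [-180.0, 0.0, 104.6]
ft_force: [0.0, 0.3, 0.7]
finger_gap: 0.1
grip_force: 0.0
```

```bash
cat >> h.py <<'E'
O=np.array([562.5,-218.8]);A=np.deg2rad(14.67);X=np.array([np.cos(A),np.sin(A)]);Y=np.array([-X[1],X[0]])
def gb(p): return np.round([(np.array(p)[:2]-O)@X,(np.array(p)[:2]-O)@Y,p[2]],1)
E
python3 - <<'E'
from h import *
from bench import r
s=r.sense();print(s['time'],s['tool_pos'],s['tcp_rot'],s['finger_gap'],s['ft_force'],'gb',gb(s['tool_pos']))
for n in('top','scene'):
    c=np.load(n+'.npz');P=pts(c)
    G=np.stack([(P[...,:2]-O)@X,(P[...,:2]-O)@Y],-1);m=(abs(G).max(-1)<85)&(c['d']>0)
    for nm,lo,hi in(('knob',150,200),('pin',108,130)):
        k=m&(P[...,2]>lo)&(P[...,2]<hi);print(n,nm,k.sum(),np.round(np.median(G[k],0),1),np.round(P[k][:,2].max(),1))
E
```

```text
0.9 [255.31540824 542.69893429 290.71104254] [-1.79958775e+02  4.11869241e-02  1.04621504e+02] 0.07364610826814835 [0.04167616 0.28195376 0.709056  ] gb [-104.3  814.5  290.7]
top knob 101 [-31.   -0.2] 185.6
top pin 39 [-25.9  51.7] 125.8
scene knob 182 [-35.5  -5.2] 183.7
scene pin 86 [-25.6  47.4] 129.2
```

The pin is confirmed at (-26, 52), near-left. The knob is about (-33, 0). Now I traverse along -tool x.

jog_arm --rows '[[[-20,0,0],[0,0,0]],[[-60,0,0],[0,0,0]],[[-105,0,0],[0,0,0]],[[-150,0,0],[0,0,0]],[[-195,0,0],[0,0,0]],[[-240,0,0],[0,0,0]],[[-285,0,0],[0,0,0]],[[-330,0,0],[0,0,0]],[[-370,0,0],[0,0,0]],[[-400,0,0],[0,0,0]]]'

```text
time: 1.9
tool_pos: [356.9, 153.8, 291.2]
tcp_rot: [180.0, 0.0, 104.7]
ft_force: [-0.0, 0.6, -0.0]
finger_gap: 0.3
grip_force: 0.0
```

jog_arm --rows '[[[-30,0,0],[0,0,0]],[[-70,0,0],[0,0,0]],[[-115,0,0],[0,0,0]],[[-160,0,0],[0,0,0]],[[-205,0,0],[0,0,0]],[[-250,0,0],[0,0,0]],[[-295,0,0],[0,0,0]],[[-340,0,0],[0,0,0]],[[-380,0,0],[0,0,0]],[[-414,0,0],[0,0,0]]]'

```text
time: 2.9
tool_pos: [461.5, -246.8, 290.8]
tcp_rot: [-180.0, -0.0, 104.7]
ft_force: [0.6, 0.5, -0.6]
finger_gap: -0.2
grip_force: 0.0
```

jog_arm --rows '[[[0,0,0],[0,0,0]],[[0,0,0],[0,0,0]],[[0,0,0],[0,0,0]]]'

```text
time: 3.2
tool_pos: [461.4, -243.8, 291.2]
tcp_rot: [-180.0, -0.0, 104.7]
ft_force: [-0.7, -0.3, 0.9]
finger_gap: 0.2
grip_force: 0.0
```

```bash
cat > look.py <<'E'
from h import *
from bench import r
import cv2,sys
s=r.sense();print(s['time'],'tcp gb',gb(s['tool_pos']),s['tcp_rot'].round(2) if hasattr(s['tcp_rot'],'round') else s['tcp_rot'],np.round(s['ft_force'],1))
p,d=r.snapshot('wrist');w=r.camera_params('wrist')
from scipy.spatial.transform import Rotation as R
T=np.eye(4);T[:3,:3]=R.from_euler('xyz',s['tcp_rot'],degrees=True).as_matrix();T[:3,3]=s['tool_pos']
c=dict(w,pose=T@w['tool_from_camera'],d=d);P=pts(c);G=np.stack([(P[...,:2]-O)@X,(P[...,:2]-O)@Y],-1)
def kn(nm,P,G,d,lo=152):
    k=(abs(G).max(-1)<75)&(d>0)&(P[...,2]>lo)&(P[...,2]<195)
    if k.sum(): print(nm,'knob',k.sum(),np.round(G[k].mean(0),1),np.round(np.ptp(G[k],axis=0),1),P[k][:,2].max().round(1))
kn('wrist',P,G,d)
if len(sys.argv)>1: cv2.imwrite(f'pics/{sys.argv[1]}.png',p)
E
python3 look.py w1
```

```text
3.2 tcp gb [-104.1    1.4  291.2] [-1.7999e+02 -3.0000e-02  1.0475e+02] [-0.7 -0.3  0.9]
wrist knob 969 [-31.3   1.4] [28.9 29.6] 181.8
```

View pics/w1.png

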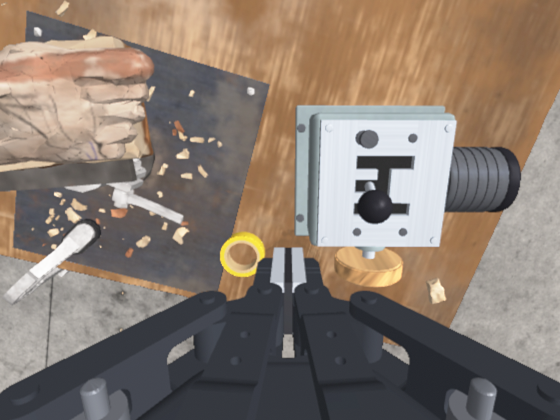

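The wrist view shows the knob at pixel (375,206), at gearbox (-31, 1) with its top at 182. The pin is at (368,139), beside the near-left slot. I descend on the near side, then push the knob towards the cross channel.

jog_arm --rows '[[[0,0,40],[0,0,0]],[[0,0,85],[0,0,0]],[[0,0,125],[0,0,0]],[[0,0,143],[0,0,0]],[[0,10,143],[0,0,0]],[[0,22,143],[0,0,0]],[[0,30,143],[0,0,0]],[[0,35,143],[0,0,0]],[[0,40,143],[0,0,0]],[[0,45,143],[0,0,0]]]'

```text
time: 4.25
tool_pos: [505.8, -233.2, 149.0]
tcp_rot: [180.0, 0.0, 104.7]
ft_force: [-0.1, 0.3, 0.8]
finger_gap: 0.0
grip_force: 0.0
```

jog_arm --rows '[[[0,3,0],[0,0,0]],[[0,6,0],[0,0,0]],[[0,9,0],[0,0,0]],[[0,12,0],[0,0,0]],[[0,12,0],[0,0,0]]]'

```text
time: 4.75
tool_pos: [516.9, -230.2, 148.3]
tcp_rot: [-180.0, 0.0, 104.7]
ft_force: [-3.0, -1.4, 2.9]
finger_gap: -0.4
grip_force: 1.6
```

```bash
python3 look.py
```

```text
4.75 tcp gb [-47.    0.5 148.3] [-1.8000e+02  1.0000e-02  1.0466e+02] [-3.  -1.4  2.9]
wrist knob 5933 [-37.4   9.6] [70.1 26.4] 195.0
```

jog_arm --rows '[[[0,3,0],[0,0,0]],[[0,6,0],[0,0,0]],[[0,9,0],[0,0,0]],[[0,12,0],[0,0,0]],[[0,14,0],[0,0,0]],[[0,14,0],[0,0,0]]]'

```text
time: 5.4
tool_pos: [530.5, -226.4, 148.2]
tcp_rot: [180.0, -0.0, 104.7]
ft_force: [-1.7, -0.6, 2.5]
finger_gap: 0.5
grip_force: 1.4
```

```bash
python3 look.py w2
```

```text
5.4 tcp gb [-32.9   0.7 148.2] [180.    -0.   104.68] [-1.7 -0.6  2.5]
wrist knob 5908 [-23.6   9.8] [72.5 26.1] 195.0
```

View pics/w2.png

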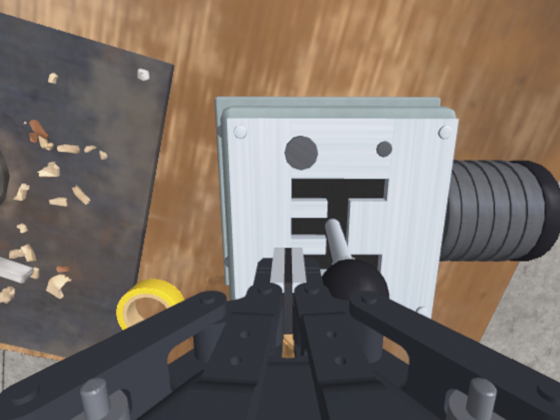

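The stem's foot at pixel (333,225) is almost in the channel (columns 328–348). I push on in small steps until it meets the far wall.

jog_arm --rows '[[[0,2,0],[0,0,0]],[[0,3,0],[0,0,0]],[[0,3,0],[0,0,0]]]'

```text
time: 5.75
tool_pos: [533.2, -225.8, 148.3]
tcp_rot: [-180.0, -0.0, 104.7]
ft_force: [-3.1, -0.7, 2.1]
finger_gap: -0.1
grip_force: 1.5
```

jog_arm --rows '[[[0,2,0],[0,0,0]],[[0,3,0],[0,0,0]],[[0,3,0],[0,0,0]]]'

```text
time: 6.05
tool_pos: [536.2, -225.0, 148.3]
tcp_rot: [180.0, -0.0, 104.7]
ft_force: [-2.5, -0.8, 2.7]
finger_gap: 0.3
grip_force: 1.4
```

jog_arm --rows '[[[0,1,0],[0,0,0]],[[0,2,0],[0,0,0]],[[0,2,0],[0,0,0]]]'

```text
time: 6.35
tool_pos: [538.1, -224.5, 148.3]
tcp_rot: [180.0, 0.0, 104.7]
ft_force: [-2.3, -0.9, 1.8]
finger_gap: 0.0
grip_force: 1.4
```

jog_arm --rows '[[[0,1,0],[0,0,0]],[[0,2,0],[0,0,0]],[[0,2,0],[0,0,0]]]'

```text
time: 6.65
tool_pos: [540.0, -224.0, 148.3]
tcp_rot: [-180.0, 0.0, 104.7]
ft_force: [-3.0, -0.2, 2.1]
finger_gap: -0.1
grip_force: 1.7
```

jog_arm --rows '[[[0,1,0],[0,0,0]],[[0,2,0],[0,0,0]],[[0,2,0],[0,0,0]]]'

```text
time: 6.95
tool_pos: [541.1, -223.8, 148.3]
tcp_rot: [-179.9, -0.0, 104.7]
ft_force: [-7.5, -1.6, 4.7]
finger_gap: -0.5
grip_force: 4.1
```

```bash
python3 look.py w3
```

```text
6.95 tcp gb [-21.9   0.6 148.3] [-1.7990e+02 -1.0000e-02  1.0466e+02] [-7.5 -1.6  4.7]
wrist knob 5872 [-12.6   9.7] [72.1 26. ] 195.0
```

View pics/w3.png

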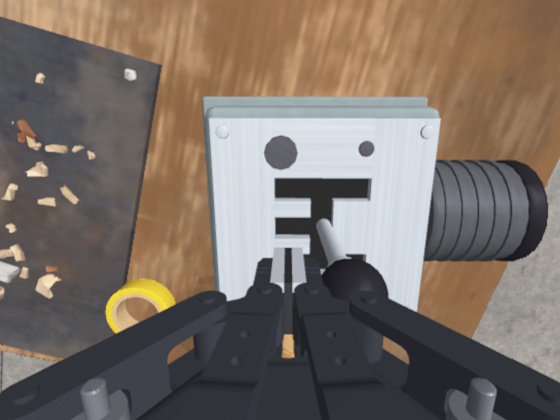

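The force jumped to 7.5 N, so the lever is against the channel's far wall, with the knob at about x = +5. I back off, go round to its right side and come in there.

jog_arm --rows '[[[0,-10,0],[0,0,0]],[[0,-30,0],[0,0,0]],[[-25,-30,0],[0,0,0]],[[-55,-28,0],[0,0,0]],[[-55,0,0],[0,0,0]],[[-55,18,0],[0,0,0]],[[-55,24,0],[0,0,0]],[[-45,24,0],[0,0,0]],[[-38,24,0],[0,0,0]],[[-38,24,0],[0,0,0]]]'

```text
time: 8.0
tool_pos: [573.8, -253.0, 148.2]
tcp_rot: [-180.0, -0.0, 104.7]
ft_force: [-0.3, 0.3, 0.1]
finger_gap: -0.0
grip_force: 0.0
```

```bash
python3 look.py
```

```text
8.0 tcp gb [  2.2 -35.9 148.2] [-1.7997e+02 -4.0000e-02  1.0472e+02] [-0.3  0.3  0.1]
wrist knob 8574 [  4.5 -11.6] [62.9 61. ] 195.0
```

jog_arm --rows '[[[5,0,0],[0,0,0]],[[10,0,0],[0,0,0]],[[15,0,0],[0,0,0]],[[20,0,0],[0,0,0]],[[25,0,0],[0,0,0]],[[30,0,0],[0,0,0]],[[35,-1,0],[0,0,0]],[[40,-2,0],[0,0,0]],[[45,-2,0],[0,0,0]],[[45,-2,0],[0,0,0]]]'

```text
time: 9.05
tool_pos: [560.9, -210.2, 147.9]
tcp_rot: [-180.0, -0.1, 104.7]
ft_force: [-0.7, -0.3, -0.5]
finger_gap: 0.5
grip_force: 0.0
```

jog_arm --rows '[[[3,0,0],[0,0,0]],[[6,0,0],[0,0,0]],[[9,-1,0],[0,0,0]],[[12,-1,0],[0,0,0]],[[12,-1,0],[0,0,0]]]'

```text
time: 9.55
tool_pos: [557.1, -199.4, 148.2]
tcp_rot: [-180.0, -0.0, 104.7]
ft_force: [0.7, -1.4, -0.8]
finger_gap: -0.1
grip_force: 0.3
```

```bash
python3 look.py w4
```

```text
9.55 tcp gb [ -0.3  20.1 148.2] [-1.7999e+02 -2.0000e-02  1.0468e+02] [ 0.7 -1.4 -0.8]
wrist knob 7732 [ 3.1 40.1] [63.8 53.1] 195.0
```

View pics/w4.png

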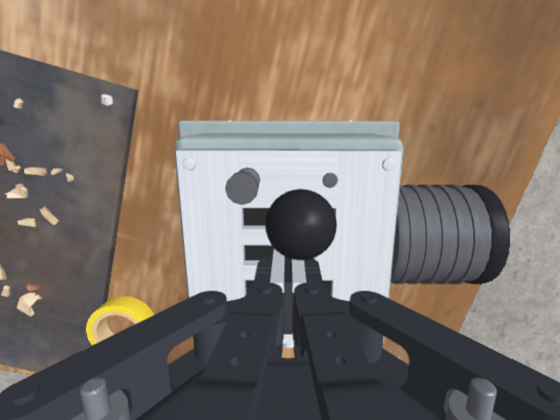

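The knob, at pixel (300,224), is ahead of the fingers and near the left end. I push on until the end wall stops it.

jog_arm --rows '[[[2,0,0],[0,0,0]],[[4,0,0],[0,0,0]],[[4,0,0],[0,0,0]]]'

```text
time: 9.9
tool_pos: [556.3, -195.8, 148.3]
tcp_rot: [-180.0, -0.0, 104.7]
ft_force: [-0.0, -1.5, -1.4]
finger_gap: 0.2
grip_force: 0.7
```

jog_arm --rows '[[[1,0,0],[0,0,0]],[[2,0,0],[0,0,0]],[[2,0,0],[0,0,0]]]'

```text
time: 10.2
tool_pos: [555.8, -194.0, 148.3]
tcp_rot: [-180.0, -0.0, 104.7]
ft_force: [-0.4, -1.0, -1.8]
finger_gap: -0.0
grip_force: 0.9
```

jog_arm --rows '[[[1,0,0],[0,0,0]],[[2,0,0],[0,0,0]],[[2,0,0],[0,0,0]]]'

```text
time: 10.5
tool_pos: [555.3, -192.0, 148.3]
tcp_rot: [-180.0, 0.0, 104.7]
ft_force: [-0.1, -2.0, -1.2]
finger_gap: 0.3
grip_force: 1.1
```

jog_arm --rows '[[[1,0,0],[0,0,0]],[[2,0,0],[0,0,0]],[[2,0,0],[0,0,0]]]'

```text
time: 10.8
tool_pos: [554.8, -190.7, 148.1]
tcp_rot: [-180.0, 0.1, 104.7]
ft_force: [1.8, -4.9, -4.0]
finger_gap: -0.4
grip_force: 3.0
```

jog_arm --rows '[[[1,0,0],[0,0,0]],[[1,0,0],[0,0,0]]]'

```text
time: 11.0
tool_pos: [554.7, -190.3, 148.1]
tcp_rot: [-180.0, 0.1, 104.6]
ft_force: [3.5, -8.0, -5.0]
finger_gap: -0.3
grip_force: 4.2
```

```bash
python3 look.py
```

```text
11.0 tcp gb [ -0.4  29.5 148.1] [-1.8000e+02  1.1000e-01  1.0464e+02] [ 3.5 -8.  -5. ]
wrist knob 7673 [ 3. 49.] [63.6 52.4] 195.0
```

Against the end wall (8 N). I back off and come round to the knob's far side.

jog_arm --rows '[[[-8,0,0],[0,0,0]],[[-28,0,0],[0,0,0]],[[-28,25,0],[0,0,0]],[[-28,48,0],[0,0,0]],[[-10,48,0],[0,0,0]],[[12,48,0],[0,0,0]],[[22,48,0],[0,0,0]],[[22,48,0],[0,0,0]]]'

```text
time: 11.85
tool_pos: [595.0, -154.2, 148.5]
tcp_rot: [180.0, -0.0, 104.8]
ft_force: [-0.2, -0.4, 0.3]
finger_gap: -0.0
grip_force: 0.0
```

```bash
python3 look.py w5
```

```text
11.85 tcp gb [ 47.8  54.2 148.5] [ 1.8000e+02 -3.0000e-02  1.0478e+02] [-0.2 -0.4  0.3]
wrist knob 6993 [30.5 62.8] [83.3 27.7] 195.0
```

View pics/w5.png

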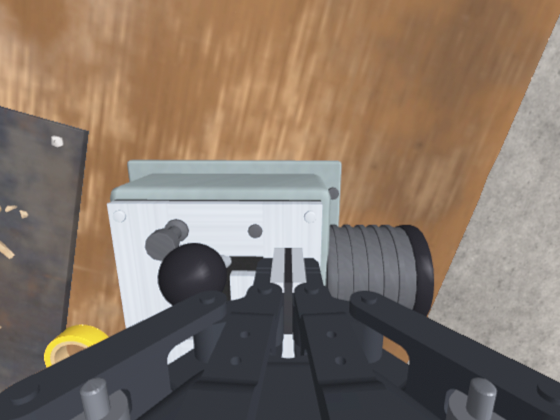

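The knob at pixel (193,275) is on the near side of the fingertips, about 42 mm away (x ≈ +5). I lower 6 mm, keeping above the pin top at 120, and push the knob to the near side.

jog_arm --rows '[[[-1,-4,3],[0,0,0]],[[-2,-10,6],[0,0,0]],[[-2,-15,6],[0,0,0]],[[-2,-20,6],[0,0,0]],[[-2,-25,6],[0,0,0]],[[-2,-30,6],[0,0,0]],[[-2,-35,6],[0,0,0]],[[-2,-40,6],[0,0,0]],[[-2,-45,6],[0,0,0]],[[-2,-45,6],[0,0,0]]]'

```text
time: 12.9
tool_pos: [551.5, -169.4, 142.3]
tcp_rot: [-179.9, 0.0, 104.6]
ft_force: [0.5, -1.0, -0.6]
finger_gap: -0.2
grip_force: 0.4
```

jog_arm --rows '[[[0,-4,0],[0,0,0]],[[0,-8,0],[0,0,0]],[[0,-12,0],[0,0,0]],[[0,-15,0],[0,0,0]],[[0,-15,0],[0,0,0]]]'

```text
time: 13.4
tool_pos: [537.2, -172.9, 142.1]
tcp_rot: [-179.9, -0.0, 104.7]
ft_force: [0.7, -0.3, -1.6]
finger_gap: -0.2
grip_force: 0.6
```

jog_arm --rows '[[[0,-2,0],[0,0,0]],[[0,-4,0],[0,0,0]],[[0,-4,0],[0,0,0]]]'

```text
time: 13.7
tool_pos: [533.7, -173.8, 142.2]
tcp_rot: [-180.0, -0.0, 104.7]
ft_force: [2.7, 1.1, -1.9]
finger_gap: -0.1
grip_force: 1.2
```

```bash
python3 look.py
```

```text
13.7 tcp gb [-16.5  50.8 142.2] [-1.7998e+02 -2.0000e-02  1.0467e+02] [ 2.7  1.1 -1.9]
wrist knob 9093 [-23.4  60.1] [79.  29.6] 195.0
```

jog_arm --rows '[[[0,-2,0],[0,0,0]],[[0,-3,0],[0,0,0]],[[0,-3,0],[0,0,0]]]'

```text
time: 14.05
tool_pos: [531.2, -174.6, 142.3]
tcp_rot: [180.0, 0.0, 104.7]
ft_force: [4.2, 1.7, -2.7]
finger_gap: -0.2
grip_force: 2.3
```

jog_arm --rows '[[[0,-1,0],[0,0,0]],[[0,-2,0],[0,0,0]],[[0,-2,0],[0,0,0]]]'

```text
time: 14.35
tool_pos: [530.1, -174.9, 142.3]
tcp_rot: [179.9, 0.0, 104.7]
ft_force: [9.9, 2.0, -7.5]
finger_gap: 0.2
grip_force: 4.8
```

jog_arm --rows '[[[0,-1,0],[0,0,0]],[[0,-2,0],[0,0,0]],[[0,-2,0],[0,0,0]]]'

```text
time: 14.65
tool_pos: [529.3, -175.2, 142.3]
tcp_rot: [179.7, 0.0, 104.7]
ft_force: [15.4, 2.7, -11.4]
finger_gap: -0.2
grip_force: 7.8
```

Firm stop at 15 N with the TCP at x ≈ -21, so the knob is at about -47, which is home. I back away, lift and check.

jog_arm --rows '[[[0,3,0],[0,0,0]],[[0,10,0],[0,0,0]],[[0,40,0],[0,0,0]],[[0,60,-20],[0,0,0]],[[0,70,-60],[0,0,0]],[[0,70,-105],[0,0,0]],[[0,70,-150],[0,0,0]],[[0,70,-150],[0,0,0]],[[0,70,-150],[0,0,0]]]'

```text
time: 15.55
tool_pos: [595.7, -158.4, 294.4]
tcp_rot: [179.9, 0.1, 104.7]
ft_force: [0.8, -0.4, -1.9]
finger_gap: 0.2
grip_force: 0.0
```

```bash
python3 look.py
python3 - <<'E'
from h import *
from bench import r
import cv2
im=[]
for n,b in(('top',(130,235,285,385)),('scene',(195,300,270,370))):
    p,d=r.snapshot(n);c=dict(r.camera_params(n),d=d);P=pts(c);G=np.stack([(P[...,:2]-O)@X,(P[...,:2]-O)@Y],-1)
    k=(abs(G).max(-1)<75)&(d>0)&(P[...,2]>145)&(P[...,2]<185);print(n,k.sum(),G[k].mean(0) if k.any() else'',P[k][:,2].max() if k.any() else '')
    im.append(cv2.resize(p[b[0]:b[1],b[2]:b[3]],(400,420),interpolation=cv2.INTER_CUBIC))
cv2.imwrite('pics/end.png',np.hstack(im))
E
```

```text
15.55 tcp gb [ 47.4  50.  294.4] [1.7987e+02 1.3000e-01 1.0466e+02] [ 0.8 -0.4 -1.9]
wrist knob 865 [-43.8  55.3] [28.3 28.2] 168.4
top 97 [-48.32682594  53.49113554] 171.66010323327146
scene 172 [-52.20944195  48.91921711] 170.34226918333945
```

View pics/end.png

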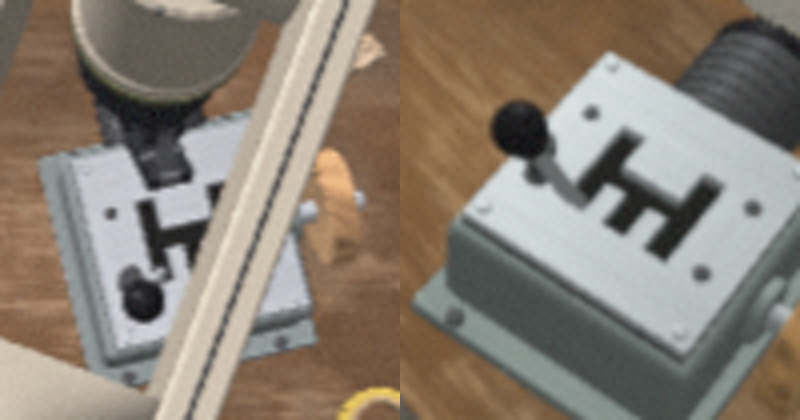

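The stem is at the near end of the near-left slot: scene crop (580,200), with the knob over the pin side. The knob measures about (-48, 53) with its top at about 169, so it is seated and not lifted.

```bash
python3 -c "
from bench import r
print(r.hand_in())"
```

```text
the job is handed in; nothing more can be done
None
```

The lever is fully home in the near-left corner slot beside the tall index pin. It was pushed there with the shut fingertips only, entered no other corner slot, and its knob stayed down. The job was handed in at about 16 s, and the result has not been reported back.

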